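Unlock the press control desk and give the start sequence

TASK

Get the bench press ready from its control desk: lift the fixture block off the desk and set it flat in the low steel tray, then slide the lock grip along its slot all the way to the end stop at the paste tin's end of the desk. Then press the three black buttons fully down one at a time, letting each come up before the next: first the small round one, then the square one, last the large mushroom one. Press no button before the lock is home and never two at once, don't tip the block over, and leave the paste tin, glue bottle and mug where they are.

Things in the scene. Friction and masses are not known exactly. Their poses are not given: they have to be found in the camera images.
- desk: Fixed flat grey control desk, 210 (x) x 360 (y) x 30 mm high. Origin at the centre of its underside on the bench. Its slot runs parallel to its y axis along x = -55 mm; the three button units stand in a row at x = +60 mm (y = -95, 0, +95 mm, in any order). A 10 mm high, 44 x 12 mm stop bar crosses the line of the slot at y = +71 mm.
- lock_grip (a point): Centre of the top of the lock grip: an upright black bar 32 mm (desk x) x 14 mm (desk y, the sliding direction), rising from 36 to 78 mm above the bench on a 36 x 20 mm foot; this point is 78 mm above the bench. Axes are those of the desk.
- lock (a joint): Lock slide, m. 0 = at the free (-y) end of the slot, 0.18 = home against the end stop at the +y end, near the paste tin; grows along the desk's +y axis. Friction about 2 N; it stays where it is left.
- small_top (a point): Small round button, black, 32 mm diameter, on an aluminium unit 76 x 76 x 25 mm. The button head slides straight down 8 mm on a spring (3 N to start, 6 N fully down) and comes back up when let go. This point is the centre of the head's top face, 47 mm above the desk top (77 mm above the bench) when up; x and y axes are those of the desk.
- square_top (a point): Square button, black, 44 x 44 mm, on the same kind of unit. The button head slides straight down 8 mm on a spring (3 N to start, 6 N fully down) and comes back up when let go. This point is the centre of the head's top face, 47 mm above the desk top (77 mm above the bench) when up; x and y axes are those of the desk.
- large_top (a point): Large mushroom button, black, 64 mm diameter (its flat top 40 mm), on the same kind of unit. The button head slides straight down 8 mm on a spring (3 N to start, 6 N fully down) and comes back up when let go. This point is the centre of the head's top face, 47 mm above the desk top (77 mm above the bench) when up; x and y axes are those of the desk.
- button_small (a joint): Depth of the small round button, m: 0 up, 0.008 fully down.
- button_square (a joint): Depth of the square button, m: 0 up, 0.008 fully down.
- button_large (a joint): Depth of the large mushroom button, m: 0 up, 0.008 fully down.
- block: Loose machined fixture block, light grey, 45 (x) x 90 (y) x 28 mm, 0.3 kg (0.2 to 0.43), with two 8 mm pins on its top at y = +-29 mm (to 40 mm high) and a low boss in the middle (19 mm wide, to 33 mm). Origin at the centre of its underside. It starts across the slot on the desk top, in the way of the lock grip.
- tray: Fixed low open steel tray on the bench left of the desk, outside 140 (x) x 100 (y) x 12 mm, walls and floor 5 mm thick. Origin at the centre of its underside.
- paste_tin: Bystander: loose round blue tin, 57 mm wide, 44 mm high, standing on the desk beyond the end stop. Origin at the centre of its underside.
- glue_bottle: Bystander: loose red bottle with white nozzle, 34 mm wide, 95 mm high, on the bench between the desk and the tray. Origin at the centre of its underside.
- mug: Bystander: loose white mug, 92 x 127 x 95 mm (127 mm along its y, handle at -y), on the bench behind the button units. Origin under its middle.
Mind the look-alikes: they are no part of the job. Of the things that look like the block, the smaller one is meant.

How it is judged:
On the way, in this order (a step that is already met when the one before it is completed fails the run):
1. the block lies flat in the tray, let go (horizontal distance between block and tray below 0.04 m and z of block in the frame of tray below 0.009 m and angle between block's own z axis and vertical below 0.1 rad and contact force between the fingers and block below 0.1 N), for 0.2 s.
2. the lock is home at its end stop (value of joint lock above 0.175 m), for 0.2 s.
3. the small round button is fully down, the others up (value of joint button_small above 0.006 m and value of joint each of button_square, button_large below 0.0015 m and value of joint lock above 0.175 m), for 0.05 s.
4. the square button is fully down, the others up (value of joint button_square above 0.006 m and value of joint each of button_small, button_large below 0.0015 m and value of joint lock above 0.175 m), for 0.05 s.
5. the large mushroom button is fully down, the others up (value of joint button_large above 0.006 m and value of joint each of button_small, button_square below 0.0015 m and value of joint lock above 0.175 m), for 0.05 s.
At the end, for the whole second after the job is handed in: The block lies flat on the tray's floor (centre within 40 mm of the tray's centre, tilt under 0.1 rad) at rest, the lock is within 5 mm of its end stop, and all three buttons are up again (within 1.5 mm), having been pressed at least 6 mm down in order (horizontal distance between block and tray below 0.04 m and z of block in the frame of tray below 0.009 m and angle between block's own z axis and vertical below 0.1 rad and linear speed of block below 0.02 m/s and value of joint lock above 0.175 m and value of joint each of button_small, button_square, button_large below 0.0015 m); the robot touches nothing.
It fails at once if a button is pressed before the lock is home (value of joint lock below 0.172 m and value of joint any of button_small, button_square, button_large above 0.003 m).
It fails at once if two buttons are down at once (value of joint each of button_small, button_square above 0.003 m or value of joint each of button_small, button_large above 0.003 m or value of joint each of button_square, button_large above 0.003 m).
It fails at once if the block is tipped over (angle between block's own z axis and vertical above 0.7 rad).
It fails at once if the paste tin, glue bottle or mug is pushed away or knocked over (distance of any of paste_tin, glue_bottle, mug from where it was at the start of the episode above 0.02 m or angle between any of paste_tin, glue_bottle, mug's own z axis and vertical above 0.3 rad).
It also fails if it takes over 69 s, if anything falls off the work surface, if the arm or the gripper's body presses on something with over 40 N, if the wrist force passes 120 N, or if a joint passes its speed limit or range.

ROBOT

A 6-joint arm with a two-finger parallel gripper is mounted at the origin on the work surface; the furniture and walls round the work are solid. World frame = base frame: x ahead of the robot, y to its left, z up, the work surface at z = 0. Lengths are in m, angles in rad, forces in N, time in s.
With the tool pointing down it reaches from about 0.35 to 0.775 m from the base axis. Payload 7.3 kg.
Tool frame: the origin (TCP) lies at the very end of the fingers, on their centre line; the grasp point (between the pads) lies 19 mm behind it (robot.tcp_to_grasp is the z of the grasp point in the tool frame, in m); z points along the fingers, y is the line along which they close (so a half turn about z gives the same grasp; the last joint's range is limited). The gripper opens to 92 mm and grips with 3 to 60 N. Pads are 19 mm wide; open, the fingers measure 130 mm over their backs; the gripper's body (75 mm by 190 mm) begins 47 mm behind the grasp point.
Start: joints at [-1.335, 0.342, 1.524, -0, 1.275, -0.146], TCP at [0.196, -0.487, 0.227] pointing down, gripper open.
Joint ranges: [-2.53, 2.53], [-0.77, 2.02], [0.04, 2.7], [-1, 4.14], [0.28, 2.66], [-3.11, 3.11]. Speed limits (rad/s): [2.57, 2.57, 3.14, 3.14, 3.14, 3.14].

INTERFACE

Orientations are given as [roll, pitch, yaw] about the fixed x, y, z axes, in that order (R = Rz(yaw) Ry(pitch) Rx(roll)).
In Python, from cell import monitor, read_camera, get_calibration, job, robot gives the robot as it stands. The module is installed in compiled form; this text tells all that it offers.
- The arm moves only by the tool send_rows, never from a script. Its argument "targets" is a list of rows, each an object with "translation": the shift along the tool's x, y, z in cm, a list of three; "spin": the turn about the tool's z in degrees; "jaw": the opening, from 0 (shut) to 1 (fully open). A call has exactly 5 rows; each row is the pose to reach, as a shift and turn from the pose commanded when the call began, along the tool's axes at that moment; what a row does not reach only later rows make up. A row lasts 1/10 s, in which the tool goes at most 50 mm and 8.59 degrees, less where a joint would pass 70% of its speed; a pose out of reach is approached as far as the arm can. A call with a gripper value outside its range is refused whole. The fingers move at their own pace and stop on an object; "force" is the grip in N (left out, the last holds). Time passes only in rows, so rows that repeat a pose let the fingers close, or fill a call up. It gives the time, the measured TCP pose, the force, the opening and the grip force at its end, in the units of the state.
- monitor.observe(): the state, without advancing time (a new reading comes with each control period).
- read_camera(name): name is "scene" or "top"; returns (picture, depth): 480x640x3 uint8, red, green, blue; 480x640 float32, m along the optical axis (not along the pixel's ray), 0 where there is no reading.
- get_calibration(name): a dict with "intrinsics" (3x3 intrinsics, pixels), "origin" and "orientation" of the camera in the world. Camera axes: x right, y up, looking along -z (the intrinsics and any distortion apply to the point x, -y, -z); pixel columns grow to the right and rows downward; lengths in m; the calibration is good to about 2 mm. A picture is of the moment at which its call begins. get_calibration takes no time and is no camera call.
- job.hand_in(): hands the job in; it is judged then, once.
The state is a dict: "time": time; "qpos": joint angles; "qvel": joint speeds; "joint_efforts": joint torques, N m; "tool_pos": TCP position; "tool_rot": TCP orientation; "contact_force": force on the tool from outside, world axes, zero at the start; "torque": the same for the moment, N m; "opening": finger opening in m; "grip_force": force on a finger pad.
Only numpy, scipy, OpenCV 4.12 (cv2) and the standard library are available. Lean on these libraries where they do the work, as an engineer would, in place of code of your own. Each camera call takes 0.05 s, during which the arm holds its last target. There are 200 camera calls.

## Working session

There is one attempt and no reset: what is moved stays moved. The work goes in short steps, Python scripts to look and compute and a tool call to move; the robot and the scene stay as the last step left them, time stands still between calls to the robot, and variables do not carry over. Pictures are saved under pics/ and viewed, at most 10 in all, crops included, and the job is handed in when it is done.

Besides the shell and the picture viewer there is one more tool, called after ">>>" as a command line: name --argument value ..., lists and objects as JSON in quotes. send_rows: Moves the arm, as the interface text tells. Its arguments: {"type":"object","properties":{"targets":{"type":"array"},"force":{"type":"number"}},"required":["targets"]}

```bash
mkdir -p pics
cat > h.py <<'E'
import numpy as np, cv2
from cell import monitor, read_camera, get_calibration, job, robot
from scipy.spatial.transform import Rotation as R
def cal(n):
    c=get_calibration(n); o=np.array(c["orientation"],float)
    M=o if o.shape==(3,3) else (R.from_euler('xyz',o).as_matrix() if o.size==3 else None)
    return np.array(c["intrinsics"]),np.array(c["origin"]),M
def pts(n,d):
    K,o,M=cal(n); v,u=np.mgrid[:480,:640]
    x=(u-K[0,2])/K[0,0]*d; y=(v-K[1,2])/K[1,1]*d
    return np.stack([x,-y,-d],-1)@M.T+o
E
python3 - <<'E'
from h import *
for n in("scene","top"):
    print(get_calibration(n)); p,d=read_camera(n); np.savez(n,p=p,d=d)
    cv2.imwrite(f"pics/{n}.png",p[...,::-1])
s=monitor.observe(); print(s)
E
```

```text
{'intrinsics': array([[476.6950419 ,   0.        , 320.87931903],
       [  0.        , 476.6950419 , 239.36478735],
       [  0.        ,   0.        ,   1.        ]]), 'origin': array([0.43677205, 0.78565844, 0.62252334]), 'orientation': array([ 1.02046076, -0.0253649 , -2.97309183])}
{'intrinsics': array([[605.19520489,   0.        , 320.91102436],
       [  0.        , 605.19520489, 245.47633832],
       [  0.        ,   0.        ,   1.        ]]), 'origin': array([ 0.50264722, -0.09096645,  1.48698271]), 'orientation': array([ 0.04969154,  0.01836765, -1.58607094])}
{'time': 0.1, 'qpos': array([-1.33502258e+00,  3.42656935e-01,  1.52487819e+00, -2.50193514e-06,
        1.27538697e+00, -1.45992988e-01]), 'qvel': array([ 0.00040446, -0.00185097, -0.00374139,  0.00094035,  0.0014812 ,
       -0.00151374]), 'joint_efforts': array([ 1.56935519e-03, -4.32004344e+01, -2.44693798e+01,  7.19295605e-02,
        5.25985903e-02, -5.16290925e-05]), 'tool_pos': array([ 0.19553759, -0.48686143,  0.22612755]), 'tool_rot': array([-3.14027701e+00, -1.91032384e-04,  3.81767343e-01]), 'contact_force': array([-0.27673918,  0.6326392 , -0.29539839]), 'torque': array([ 0.02905406, -0.00824983, -0.02217154]), 'grip_force': 0.0, 'opening': 0.09184428986872024}
```

View pics/top.png

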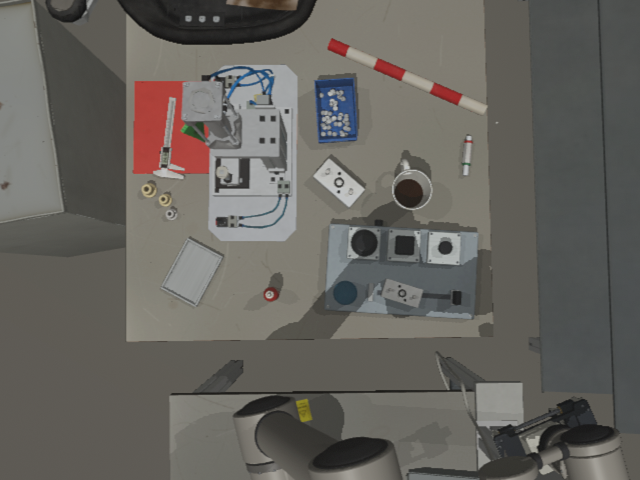

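View pics/scene.png

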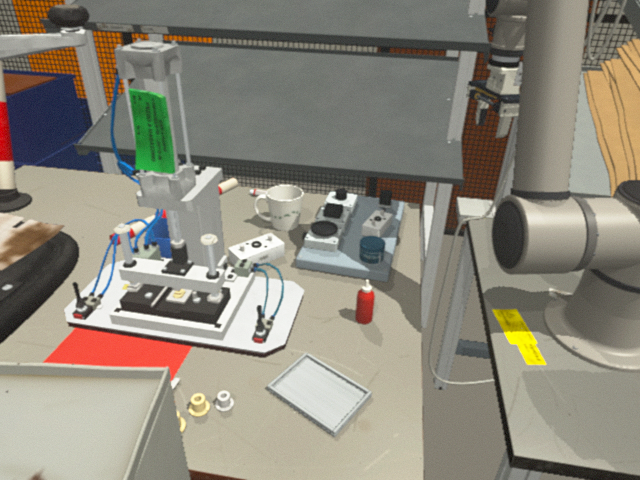

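The top view shows two look-alike blocks: one on the desk at (402,293) and a larger one on the bench at (339,182). The one on the desk across the slot fits the description, being smaller. Other top-view positions:

- Tray: (193,271)
- Tin: (345,292)
- Bottle: (271,295)
- Grip: (456,298)
- Buttons: large (365,242), square (404,244), small (445,247)
- Mug: (410,188)

The scene view agrees. Next is an enlarged crop plus depth measurements.

Run:
```python
from h import *
t=np.load("top.npz"); p,d=t["p"],t["d"]
cv2.imwrite("pics/crop.png",cv2.resize(p[150:325,305:490,::-1],None,fx=3.4,fy=3.4,interpolation=cv2.INTER_CUBIC))
P=pts("top",d)
def at(n,u,v,r=2): 
    q=P[v-r:v+r+1,u-r:u+r+1].reshape(-1,3); print(n,np.round(np.median(q,0),4))
for a in [("small",445,247),("square",404,244),("large",365,242),("grip",456,296),("tin",345,293),("blk",388,292),("big",339,182),("tray",193,271),("deskA",345,270),("bench",250,240),("bottle",271,295),("mugrim",410,188)]: at(*a)
# top surface clusters by height
def rect(n,box,z0,z1):
    u0,u1,v0,v1=box; q=P[v0:v1,u0:u1].reshape(-1,3); q=q[(q[:,2]>z0)&(q[:,2]<z1)]
    r=cv2.minAreaRect((q[:,:2]*1000).astype(np.float32)); print(n,len(q),np.round(r[0],1),np.round(r[1],1),round(r[2],1),"z",np.round(np.median(q[:,2]),4))
rect("block",(375,432,272,312),.048,.066)
rect("bigblk",(300,375,150,212),.012,.06)
rect("desk",(320,485,215,325),.022,.036)
rect("tray",(150,235,230,312),.008,.03)
rect("grip",(440,475,280,312),.068,.09)
rect("small",(425,470,228,268),.07,.09)
rect("square",(388,424,226,264),.07,.09)
rect("large",(346,386,222,264),.07,.09)
rect("tin",(325,366,275,312),.038,.055)
# scene view
s=np.load("scene.npz"); Q=pts("scene",s["d"])
def rs(n,c,z0,z1,r):
    q=Q.reshape(-1,3); q=q[(q[:,2]>z0)&(q[:,2]<z1)&(np.hypot(q[:,0]-c[0],q[:,1]-c[1])<r)]
    if len(q)>5:
        k=cv2.minAreaRect((q[:,:2]*1000).astype(np.float32)); print("scene",n,len(q),np.round(k[0],1),np.round(k[1],1),round(k[2],1),np.round(np.median(q[:,2]),4))
def cen(u,v): return np.median(P[v-2:v+3,u-2:u+3].reshape(-1,3),0)
rs("block",cen(402,293),.048,.066,.055)
rs("grip",cen(456,296),.07,.09,.03)
rs("small",cen(445,247),.07,.09,.03)
rs("square",cen(404,244),.07,.09,.04)
rs("large",cen(365,242),.07,.09,.04)
rs("tray",cen(193,271),.008,.03,.1)
```

```text
small [ 0.5649 -0.3542  0.0783]
square [ 0.5734 -0.2594  0.0773]
large [ 0.5795 -0.169   0.0768]
grip [ 0.4511 -0.3761  0.0767]
tin [ 0.4617 -0.1205  0.0739]
blk [ 0.4622 -0.2219  0.0587]
big [ 0.7276 -0.1114  0.0369]
tray [0.5191 0.2507 0.0039]
deskA [ 0.5156 -0.1223  0.0298]
bench [0.5917 0.1076 0.0268]
bottle [0.46   0.0509 0.0833]
mugrim [ 0.711  -0.2832  0.0279]
block 710 [ 459.8 -253. ] [90.2 44.7] 71.9 z 0.0582
bigblk 1210 [ 742.3 -101.3] [150.2  76.5] 50.7 z 0.0368
desk 8162 [ 519.2 -256.4] [360.  224.6] 85.7 z 0.0301
tray 1034 [522.9 251.7] [207.2 195.9] 87.6 z 0.0108
grip 90 [ 447.5 -379.9] [14.  30.6] 87.1 z 0.0769
small 145 [ 564.  -353.9] [30.  30.6] 86.0 z 0.0769
square 347 [ 571.6 -260.2] [44.4 43.7] 85.4 z 0.0772
large 527 [ 578.5 -165.8] [61.5 60.6] 17.2 z 0.0759
tin 4 [ 457.6 -144.9] [39.5 82.1] 63.2 z 0.039
scene block 392 [ 458.4 -250. ] [94.2 45.8] 71.7 0.0554
scene grip 42 [ 445.4 -374.1] [29.9 17.1] 9.5 0.0743
scene small 62 [ 563.2 -349.4] [29.7 28.1] 4.6 0.0736
scene square 156 [ 570.4 -255.2] [47.8 42.3] 84.5 0.0739
scene large 240 [ 576.9 -158.6] [58.1 55.1] 11.9 0.0739
scene tray 783 [530.5 248.5] [101.6 176.4] 61.2 0.0101
```

View pics/crop.png

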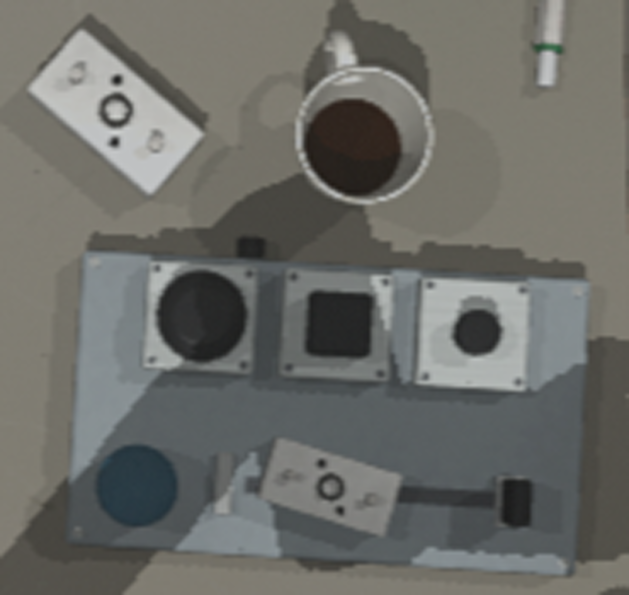

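The crop confirms it: the desk block is 90 x 45 mm, its outline crosses the slot, and the bench one is far larger at 150 x 76 mm. Next I need the tray's pose from both views and a check for obstacles on the path.

```bash
cat >> h.py <<'E'
def ray(n,u,v,z):
    K,o,M=cal(n); r=M@np.array([(u-K[0,2])/K[0,0],-(v-K[1,2])/K[1,1],-1.]); return (o+r*(z-o[2])/r[2])
def goto(x,y,z,yawdeg,s=None):
    s=s or monitor.observe(); T=R.from_euler('xyz',s["tool_rot"]); p=np.array(s["tool_pos"])
    yaw=np.degrees(s["tool_rot"][2]); dy=(yawdeg-yaw+180)%360-180
    print("t",round(s["time"],2),"pos",np.round(p,4),"yaw",round(yaw,1),"-> cm",np.round(T.inv().apply(np.array([x,y,z])-p)*100,2),"spin",round(-dy,1))
E
python3 - <<'E'
from h import *
t=np.load("top.npz"); s=np.load("scene.npz")
for n,c in(("top",[(189,238),(223,256),(195,305),(162,287)]),("scene",[(306,355),(371,393),(335,433),(267,389)])):
    q=np.array([ray(n,u,v,.012)[:2] for u,v in c]); r=cv2.minAreaRect((q*1000).astype(np.float32)); print(n,np.round(q.mean(0),4),r)
for n,D in(("top",t["d"]),("scene",s["d"])):
    Q=pts(n,D)[D>0]; print(n)
    for x in np.arange(.15,.7,.05):
        print(f"{x:.2f}",[int(100*q[:,2].max()) if len(q:=Q[(abs(Q[:,0]-x)<.025)&(abs(Q[:,1]-y)<.025)]) else -99 for y in np.arange(-.55,.36,.05)])
goto(.46,-.2525,.15,71.9)
E
```

```text
top [0.5179 0.2506] ((517.8176879882812, 249.92074584960938), (94.89997100830078, 137.51739501953125), 60.67719650268555)
scene [0.5129 0.2631] ((513.042236328125, 263.54315185546875), (97.98968505859375, 136.32095336914062), 62.42680358886719)
top
0.15 [0, 39, 50, 37, 1, 0, 1, 1, 1, 0, 1, 38, 37, 28, 0, 0, 1, 0, -72]
0.20 [56, 59, 58, 61, 63, 62, 0, 0, 1, 0, 63, 55, 40, 28, 1, 0, 1, 1, -72]
0.25 [43, 59, 59, 60, 62, -71, -72, 70, 75, 75, 74, 54, 38, 28, -72, -72, -71, -71, -72]
0.30 [43, -99, -99, -99, -99, -99, -99, -99, 75, 75, 70, -99, -99, -99, -99, -99, -99, -99, -99]
0.35 [43, 0, 1, 1, 1, 0, 0, 0, 0, 0, 1, 0, 0, 1, 1, 0, 1, 0, 1]
0.40 [43, 0, 3, 3, 3, 3, 3, 3, 3, 3, 3, 1, 0, 1, 1, 1, 1, 0, 1]
0.45 [43, 0, 3, 8, 8, 7, 7, 7, 8, 8, 3, 1, 9, 1, 0, 1, 2, 2, 1]
0.50 [43, 0, 3, 3, 3, 5, 6, 6, 7, 7, 3, 1, 6, 0, 1, 2, 1, 1, 1]
0.55 [43, 0, 3, 6, 8, 8, 8, 8, 8, 3, 1, 1, 1, 1, 1, 2, 1, 1, 1]
0.60 [43, 0, 3, 6, 8, 8, 8, 8, 8, 4, 1, 3, 6, 5, 4, 3, 1, 1, 0]
0.65 [43, 0, 1, 1, 1, 10, 9, 3, 4, 3, 0, 8, 8, 5, 10, 10, 1, 2, 1]
scene
0.15 [13, 40, 50, 40, 0, 0, 0, 0, 0, 0, 53, 49, 38, 28, 0, 0, 0, 0, -99]
0.20 [42, 50, 53, 41, 54, 0, 0, 0, 0, 0, 56, 55, 41, 28, 0, 0, 0, 0, -99]
0.25 [42, 52, 53, 0, -73, -73, -73, -73, -73, 56, 56, 55, 39, 28, -99, -99, -99, -99, -99]
0.30 [42, -99, -99, -99, -99, -99, -99, -99, -99, -99, -99, -99, -99, -99, -99, -99, -99, -99, -99]
0.35 [42, 0, 0, 0, 0, 0, 0, 0, 0, 0, 0, 0, 0, 0, 0, 0, 0, 0, 0]
0.40 [42, 0, 2, 2, 2, 4, 3, 3, 2, 2, 2, 0, 0, 0, 0, 0, 0, 0, 0]
0.45 [42, -99, -99, 7, 7, 6, 6, 6, 7, 7, 2, 0, 9, 6, 0, 1, 1, 1, 0]
0.50 [42, -99, 2, 5, 5, 2, 5, 5, 7, 7, 3, 0, 6, 0, 0, 1, 1, 1, 1]
0.55 [42, -99, -99, 5, 7, 7, 7, 7, 7, 5, 3, 0, 0, 0, 0, 1, 1, 1, 0]
0.60 [42, 0, 0, 5, 7, 7, 7, 7, 7, 5, 0, 2, 6, 5, 4, 3, 1, 1, 0]
0.65 [42, 0, 0, 0, 0, 9, 9, 2, 3, 3, 0, 7, 7, 5, 9, 9, 0, 2, 0]
t 0.1 pos [ 0.1955 -0.4869  0.2261] yaw 21.9 -> cm [ 33.27 -11.89   7.63] spin -50.0
```

>>> send_rows --targets '[{"translation":[3,-2.5,0],"spin":-6,"jaw":0.7},{"translation":[7,-4,0],"spin":-13,"jaw":0.7},{"translation":[11,-5.5,0],"spin":-20,"jaw":0.7},{"translation":[15.5,-7,1],"spin":-27,"jaw":0.7},{"translation":[20,-8.5,2],"spin":-34,"jaw":0.7}]' --force 25

```text
time: 0.6
tool_pos: [0.3506, -0.3326, 0.2066]
tool_rot: [3.141, 0.0, 0.979]
contact_force: [0.8, 0.1, 0.1]
opening: 0.0645
grip_force: 0.0
```

```bash
python3 -c "
from h import *
goto(.459,-.2515,.12,71.9)"
```

```text
t 0.6 pos [ 0.3506 -0.3326  0.2066] yaw 56.1 -> cm [12.77  4.48  8.66] spin -15.8
```

>>> send_rows --targets '[{"translation":[3.5,1.2,1.5],"spin":-5,"jaw":0.7},{"translation":[7,2.5,3.5],"spin":-10,"jaw":0.7},{"translation":[10.5,3.7,6],"spin":-14,"jaw":0.7},{"translation":[12.8,4.5,8.6],"spin":-15.8,"jaw":0.7},{"translation":[12.8,4.5,8.6],"spin":-15.8,"jaw":0.7}]'

```text
time: 1.1
tool_pos: [0.4586, -0.2498, 0.1171]
tool_rot: [-3.135, -0.003, 1.255]
contact_force: [-0.0, 0.2, -0.0]
opening: 0.064
grip_force: 0.0
```

```bash
python3 -c "
from h import *
goto(.459,-.2515,.036,71.9)
for n,b in(('scene',(230,430,160,300)),('top',(310,490,210,330))):
    p,d=read_camera(n); np.savez(n+'2',p=p,d=d)
    if n=='scene': cv2.imwrite('pics/c2.png',cv2.resize(p[b[2]:b[3],b[0]:b[1],::-1],None,fx=4,fy=4))
"
```

```text
t 1.1 pos [ 0.4586 -0.2498  0.1171] yaw 71.9 -> cm [-0.18  0.14  8.11] spin 0.0
```

View pics/c2.png

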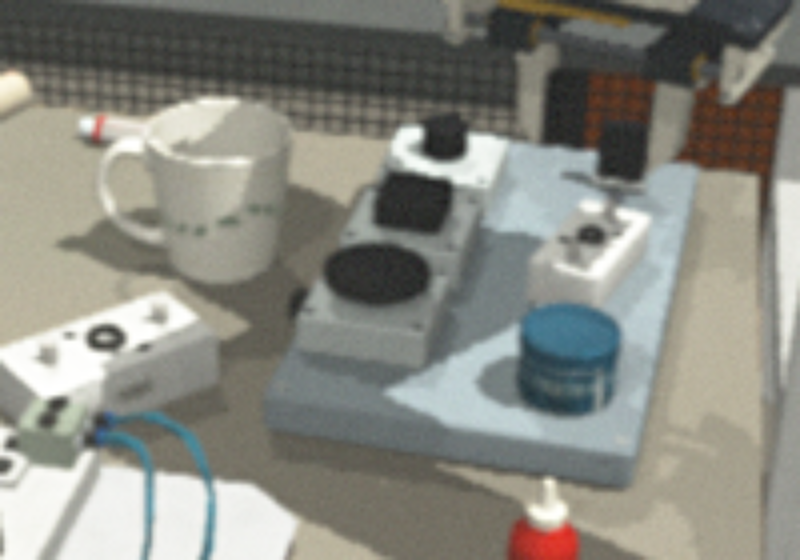

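The enlarged scene view shows the open fingers at crop (535,100) and (675,120), straddling the block at (590,245) from above. I'm descending to grasp it.

>>> send_rows --targets '[{"translation":[-0.1,0.1,3],"spin":0,"jaw":0.7},{"translation":[-0.1,0.1,6],"spin":0,"jaw":0.7},{"translation":[-0.1,0.1,8],"spin":0,"jaw":0.7},{"translation":[-0.1,0.1,8],"spin":0,"jaw":0.7},{"translation":[-0.1,0.1,8],"spin":0,"jaw":0.3}]'

```text
time: 1.7
tool_pos: [0.4593, -0.2556, 0.0419]
tool_rot: [3.14, 0.001, 1.249]
contact_force: [0.2, -0.1, 1.3]
opening: 0.0599
grip_force: 0.0
```

>>> send_rows --targets '[{"translation":[0,0,0],"spin":0,"jaw":0.3},{"translation":[0,0,0],"spin":0,"jaw":0.3},{"translation":[0,0,0],"spin":0,"jaw":0.3},{"translation":[0,0,-0.5],"spin":0,"jaw":0.3},{"translation":[0,0,-1],"spin":0,"jaw":0.3}]'

```text
time: 2.2
tool_pos: [0.4592, -0.2542, 0.051]
tool_rot: [-3.141, -0.0, 1.251]
contact_force: [-0.3, 0.1, -3.6]
opening: 0.0448
grip_force: 25.0
```

>>> send_rows --targets '[{"translation":[0,0,-2],"spin":0,"jaw":0.3},{"translation":[0,0,-4.5],"spin":0,"jaw":0.3},{"translation":[0,0,-7.5],"spin":0,"jaw":0.3},{"translation":[0,0,-10.5],"spin":0,"jaw":0.3},{"translation":[0,0,-13],"spin":0,"jaw":0.3}]' --force 40

```text
time: 2.7
tool_pos: [0.4594, -0.2543, 0.1826]
tool_rot: [3.14, 0.0, 1.251]
contact_force: [0.8, 0.1, -3.8]
opening: 0.0445
grip_force: 40.0
```

```bash
python3 -c "
from h import *
goto(.517,.254,.18,151)"
```

```text
t 2.7 pos [ 0.4594 -0.2543  0.1826] yaw 71.7 -> cm [ 50.06 -10.5    0.23] spin -79.3
```

>>> send_rows --targets '[{"translation":[2,-0.4,0],"spin":-3,"jaw":0.3},{"translation":[5,-1,0],"spin":-8,"jaw":0.3},{"translation":[9,-2,0],"spin":-14,"jaw":0.3},{"translation":[13,-2.8,0],"spin":-20,"jaw":0.3},{"translation":[17,-3.6,0],"spin":-26,"jaw":0.3}]'

```text
time: 3.2
tool_pos: [0.4783, -0.0801, 0.1809]
tool_rot: [3.141, -0.0, 1.709]
contact_force: [-0.1, 0.0, -4.7]
opening: 0.0447
grip_force: 40.0
```

```bash
python3 -c "
from h import *
goto(.517,.254,.18,151)"
```

```text
t 3.2 pos [ 0.4783 -0.0801  0.1809] yaw 97.9 -> cm [32.56  8.42  0.1 ] spin -53.1
```

>>> send_rows --targets '[{"translation":[4,1,0],"spin":-6,"jaw":0.3},{"translation":[8,2,0],"spin":-12,"jaw":0.3},{"translation":[12,3,0],"spin":-18,"jaw":0.3},{"translation":[16,4,0],"spin":-25,"jaw":0.3},{"translation":[20,5,0],"spin":-32,"jaw":0.3}]'

```text
time: 3.7
tool_pos: [0.5011, 0.1251, 0.181]
tool_rot: [3.141, 0.0, 2.268]
contact_force: [0.8, -1.4, -3.3]
opening: 0.0447
grip_force: 40.0
```

```bash
python3 -c "
from h import *
goto(.517,.254,.08,151)"
```

```text
t 3.7 pos [0.5011 0.1251 0.181 ] yaw 130.0 -> cm [ 8.86  9.5  10.1 ] spin -21.0
```

>>> send_rows --targets '[{"translation":[2.5,2.7,0],"spin":-6,"jaw":0.3},{"translation":[5,5.4,1],"spin":-12,"jaw":0.3},{"translation":[7,7.5,3],"spin":-17,"jaw":0.3},{"translation":[8.8,9.5,6],"spin":-21,"jaw":0.3},{"translation":[8.8,9.5,10],"spin":-21,"jaw":0.3}]'

```text
time: 4.2
tool_pos: [0.5195, 0.2555, 0.0812]
tool_rot: [3.137, 0.003, 2.635]
contact_force: [0.6, -0.5, -4.4]
opening: 0.0445
grip_force: 40.0
```

```bash
python3 -c "
from h import *
for n,b in(('top',(100,300,200,350)),('scene',(220,420,300,450))):
    p,d=read_camera(n); np.savez(n+'3',p=p,d=d)
    cv2.imwrite(f'pics/{n}3.png',cv2.resize(p[b[2]:b[3],b[0]:b[1],::-1],None,fx=4,fy=4))
goto(.517,.254,.0155,151)
"
```

```text
t 4.3 pos [0.5142 0.2512 0.0756] yaw 150.8 -> cm [-0.15  0.44  6.01] spin -0.2
```

View pics/scene3.png

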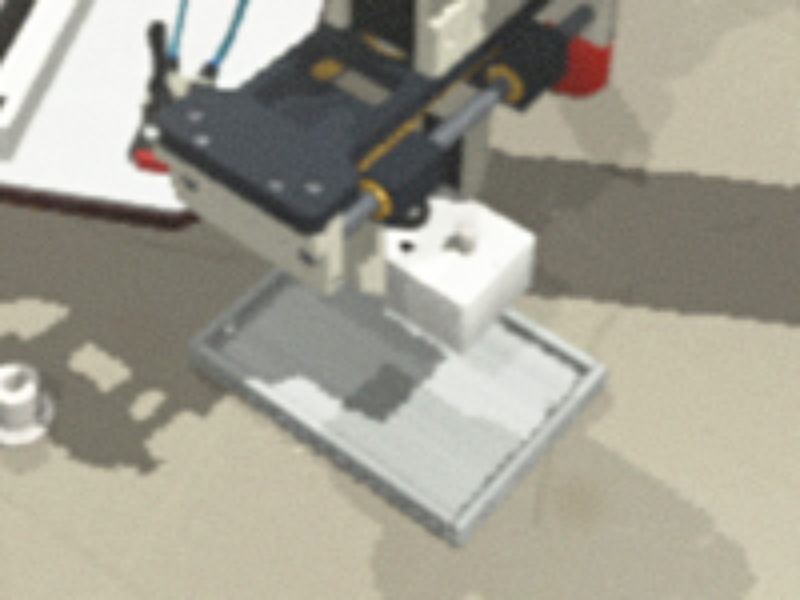

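The scene crop shows the block held level above the tray. Its lower near corner is at crop (465,350) and the tray's near corner at (458,540). I'll check this camera's bias against the arm's pose.

```bash
python3 -c "
from h import *
print(ray('scene',220+465/4,300+350/4,.0656), 'expect',.4857,.2926)
for c in [(458,540),(192,350),(605,365)]: print(ray('scene',220+c[0]/4,300+c[1]/4,.012))
Q=pts('scene',np.load('scene3.npz')['d']).reshape(-1,3)
q=Q[(Q[:,2]>.08)&(Q[:,2]<.1)&(np.hypot(Q[:,0]-.515,Q[:,1]-.252)<.06)];print(q.min(0),q.max(0))
goto(.517,.254,.0155,151)
"
```

```text
[0.48222517 0.29807254 0.0656    ] expect 0.4857 0.2926
[0.47666773 0.3394168  0.012     ]
[0.59535921 0.27214182 0.012     ]
[0.42982752 0.24802701 0.012     ]
[0.46414448 0.22374208 0.08000989] [0.53165289 0.29652017 0.09967573]
t 4.3 pos [0.5142 0.2512 0.0756] yaw 150.8 -> cm [-0.15  0.44  6.01] spin -0.2
```

>>> send_rows --targets '[{"translation":[0,0,0],"spin":0,"jaw":0.3},{"translation":[0,0,2],"spin":0,"jaw":0.3},{"translation":[0,0,4],"spin":0,"jaw":0.3},{"translation":[0,0,5.5],"spin":0,"jaw":0.3},{"translation":[0,0,5.5],"spin":0,"jaw":0.3}]'

```text
time: 4.8
tool_pos: [0.5187, 0.2509, 0.0265]
tool_rot: [-3.142, 0.0, 2.628]
contact_force: [-0.5, 1.2, -3.8]
opening: 0.0443
grip_force: 40.0
```

>>> send_rows --targets '[{"translation":[0,0,0],"spin":0,"jaw":0.3},{"translation":[0,0,0.3],"spin":0,"jaw":0.3},{"translation":[0,0,0.6],"spin":0,"jaw":0.3},{"translation":[0,0,0.6],"spin":0,"jaw":0.3},{"translation":[0,0,0.6],"spin":0,"jaw":0.3}]'

```text
time: 5.3
tool_pos: [0.5184, 0.2516, 0.0199]
tool_rot: [3.142, 0.0, 2.63]
contact_force: [0.0, -0.3, -3.3]
opening: 0.0448
grip_force: 40.0
```

>>> send_rows --targets '[{"translation":[0,0,0.2],"spin":0,"jaw":0.3},{"translation":[0,0,0.4],"spin":0,"jaw":0.3},{"translation":[0,0,0.4],"spin":0,"jaw":0.3},{"translation":[0,0,0.4],"spin":0,"jaw":0.3},{"translation":[0,0,0.4],"spin":0,"jaw":0.3}]'

```text
time: 5.8
tool_pos: [0.5185, 0.2517, 0.0172]
tool_rot: [3.141, 0.001, 2.63]
contact_force: [-3.9, -2.1, 9.6]
opening: 0.0451
grip_force: 40.0
```

>>> send_rows --targets '[{"translation":[0,0,0.3],"spin":0,"jaw":0.65},{"translation":[0,0,0.3],"spin":0,"jaw":0.65},{"translation":[0,0,0.2],"spin":0,"jaw":0.65},{"translation":[0,0,-1],"spin":0,"jaw":0.65},{"translation":[0,0,-4],"spin":0,"jaw":0.65}]'

```text
time: 6.3
tool_pos: [0.5168, 0.251, 0.0545]
tool_rot: [-3.138, -0.003, 2.63]
contact_force: [0.6, -0.9, 0.2]
opening: 0.0598
grip_force: 0.0
```

>>> send_rows --targets '[{"translation":[0,0,-4],"spin":0,"jaw":0.65},{"translation":[0,0,-8],"spin":0,"jaw":0.65},{"translation":[0,0,-12],"spin":0,"jaw":0.65},{"translation":[0,0,-13],"spin":0,"jaw":0.65},{"translation":[0,0,-13],"spin":0,"jaw":0.65}]'

```text
time: 6.8
tool_pos: [0.5192, 0.2519, 0.1883]
tool_rot: [3.138, 0.003, 2.63]
contact_force: [-0.1, 0.5, -0.5]
opening: 0.0596
grip_force: 0.0
```

```bash
python3 -c "
from h import *
p,d=read_camera('scene'); np.savez('scene4',p=p,d=d)
cv2.imwrite('pics/s4.png',cv2.resize(p[300:450,220:420,::-1],None,fx=4,fy=4))
Q=pts('scene',d).reshape(-1,3)
q=Q[(Q[:,2]>.02)&(Q[:,2]<.06)&(np.hypot(Q[:,0]-.515,Q[:,1]-.257)<.06)]
t=q[(q[:,2]>.025)&(q[:,2]<.04)]
A=np.c_[t[:,:2],np.ones(len(t))];c=np.linalg.lstsq(A,t[:,2],rcond=None)[0];print(len(t),np.median(t,0),c)
goto(.45,-.2515,.2,0)
"
```

```text
1315 [0.51520047 0.25940777 0.03132064] [-0.01060321 -0.02573274  0.04342572]
t 6.85 pos [0.5182 0.2516 0.1861] yaw 150.7 -> cm [-18.69 -47.21  -1.4 ] spin 150.7
```

View pics/s4.png

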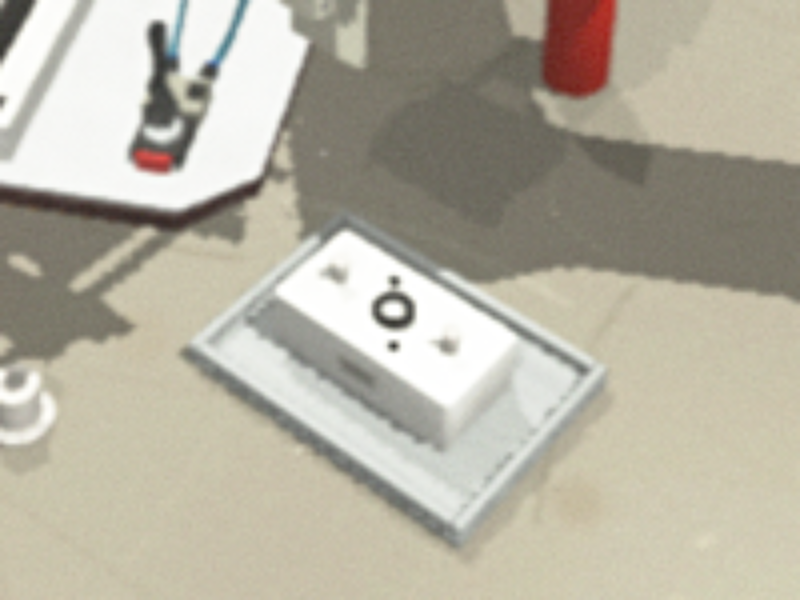

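The scene crop shows the block flat in the tray, with its top centre at (392,310), inside all four walls and free of the gripper. Next is the lock grip, which I'll grasp across its 32 mm width.

>>> send_rows --targets '[{"translation":[-0.8,-2,0],"spin":3,"jaw":0.65},{"translation":[-2.4,-5.6,0],"spin":8,"jaw":0.65},{"translation":[-4.2,-10,0],"spin":13,"jaw":0.65},{"translation":[-6,-14.2,0],"spin":18,"jaw":0.65},{"translation":[-7.8,-18.5,0],"spin":23,"jaw":0.65}]'

```text
time: 7.35
tool_pos: [0.4941, 0.0506, 0.1837]
tool_rot: [-3.139, -0.002, 2.225]
contact_force: [1.5, -0.5, 0.6]
opening: 0.0595
grip_force: 0.0
```

```bash
python3 -c "
from h import *
goto(.448,-.38,.15,85.6)"
```

```text
t 7.35 pos [0.4941 0.0506 0.1837] yaw 127.5 -> cm [-31.37 -29.87   3.38] spin 41.9
```

>>> send_rows --targets '[{"translation":[-3.2,-3,0],"spin":5,"jaw":0.65},{"translation":[-6.4,-6,0],"spin":10,"jaw":0.65},{"translation":[-9.6,-9,0],"spin":15,"jaw":0.65},{"translation":[-12.8,-12.2,0],"spin":20,"jaw":0.65},{"translation":[-16,-15.2,0],"spin":25,"jaw":0.65}]'

```text
time: 7.85
tool_pos: [0.4716, -0.1687, 0.1838]
tool_rot: [-3.139, -0.003, 1.788]
contact_force: [0.8, -0.3, 0.3]
opening: 0.0599
grip_force: 0.0
```

```bash
python3 -c "
from h import *
goto(.448,-.38,.12,85.6)"
```

```text
t 7.85 pos [ 0.4716 -0.1687  0.1838] yaw 102.5 -> cm [-20.14  -6.84   6.35] spin 16.9
```

>>> send_rows --targets '[{"translation":[-4.5,-1.5,0],"spin":4,"jaw":0.65},{"translation":[-9,-3,0.5],"spin":8,"jaw":0.65},{"translation":[-13.5,-4.5,2],"spin":12,"jaw":0.65},{"translation":[-17.5,-6,4],"spin":16,"jaw":0.65},{"translation":[-20.1,-6.8,5.5],"spin":16.9,"jaw":0.65}]'

```text
time: 8.35
tool_pos: [0.4489, -0.3804, 0.1272]
tool_rot: [-3.138, -0.003, 1.493]
contact_force: [0.6, 1.4, -0.4]
opening: 0.0598
grip_force: 0.0
```

>>> send_rows --targets '[{"translation":[0,0,0],"spin":0,"jaw":0.65},{"translation":[0,0,0],"spin":0,"jaw":0.65},{"translation":[0,0,0],"spin":0,"jaw":0.65},{"translation":[0,0,0],"spin":0,"jaw":0.65},{"translation":[0,0,0],"spin":0,"jaw":0.65}]'

```text
time: 8.85
tool_pos: [0.4515, -0.3776, 0.1313]
tool_rot: [3.141, 0.001, 1.499]
contact_force: [-0.2, -0.3, 0.6]
opening: 0.0597
grip_force: 0.0
```

```bash
python3 -c "
from h import *
p,d=read_camera('scene'); b=(270,430,150,270)
cv2.imwrite('pics/s5.png',cv2.resize(p[b[2]:b[3],b[0]:b[1],::-1],None,fx=5,fy=5))
goto(.448,-.38,.046,85.6)"
```

```text
t 8.9 pos [ 0.4514 -0.3778  0.1313] yaw 85.8 -> cm [-0.24 -0.33  8.53] spin 0.2
```

View pics/s5.png

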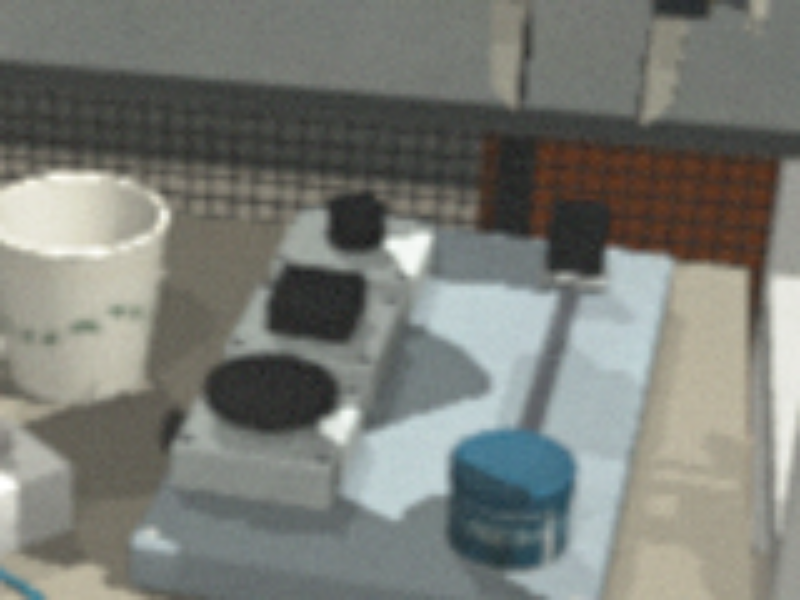

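The scene crop shows the fingertips at (508,105) and (650,118), centred above the lock grip at (580,240). I'm descending and closing.

>>> send_rows --targets '[{"translation":[-0.2,-0.3,2.5],"spin":0,"jaw":0.65},{"translation":[-0.2,-0.3,5],"spin":0,"jaw":0.65},{"translation":[-0.2,-0.3,7.5],"spin":0,"jaw":0.65},{"translation":[-0.2,-0.3,8.3],"spin":0,"jaw":0.65},{"translation":[-0.2,-0.3,8.3],"spin":0,"jaw":0.65}]' --force 20

```text
time: 9.4
tool_pos: [0.4476, -0.3795, 0.0471]
tool_rot: [-3.14, -0.001, 1.497]
contact_force: [0.4, -0.9, 0.4]
opening: 0.0596
grip_force: 0.0
```

>>> send_rows --targets '[{"translation":[0,0,0],"spin":0,"jaw":0.2},{"translation":[0,0,0],"spin":0,"jaw":0.2},{"translation":[0,0,0],"spin":0,"jaw":0.2},{"translation":[0,0,0],"spin":0,"jaw":0.2},{"translation":[0,0,0],"spin":0,"jaw":0.2}]'

```text
time: 9.9
tool_pos: [0.4459, -0.3803, 0.0487]
tool_rot: [-3.138, 0.0, 1.498]
contact_force: [-9.3, 0.2, 7.0]
opening: 0.0321
grip_force: 20.0
```

>>> send_rows --targets '[{"translation":[1.5,-0.2,0],"spin":0,"jaw":0.2},{"translation":[4,-0.2,0],"spin":0,"jaw":0.2},{"translation":[7,-0.2,0],"spin":0,"jaw":0.2},{"translation":[10,-0.2,0],"spin":0,"jaw":0.2},{"translation":[12,-0.2,0],"spin":0,"jaw":0.2}]'

```text
time: 10.4
tool_pos: [0.455, -0.2597, 0.0487]
tool_rot: [3.14, 0.002, 1.498]
contact_force: [0.2, -2.6, 1.9]
opening: 0.0317
grip_force: 20.0
```

>>> send_rows --targets '[{"translation":[1,0,0],"spin":0,"jaw":0.2},{"translation":[2.5,0,0],"spin":0,"jaw":0.2},{"translation":[4,0,0],"spin":0,"jaw":0.2},{"translation":[5,0,0],"spin":0,"jaw":0.2},{"translation":[5.5,0,0],"spin":0,"jaw":0.2}]'

```text
time: 10.9
tool_pos: [0.4592, -0.206, 0.0487]
tool_rot: [3.14, 0.002, 1.498]
contact_force: [-7.4, -20.1, 3.4]
opening: 0.0319
grip_force: 20.0
```

>>> send_rows --targets '[{"translation":[0,0,0],"spin":0,"jaw":0.2},{"translation":[0.1,0,0],"spin":0,"jaw":0.2},{"translation":[0.2,0,0],"spin":0,"jaw":0.2},{"translation":[0.3,0,0],"spin":0,"jaw":0.2},{"translation":[0.3,0,0],"spin":0,"jaw":0.2}]'

```text
time: 11.4
tool_pos: [0.4592, -0.2061, 0.0487]
tool_rot: [3.14, 0.005, 1.497]
contact_force: [-6.8, -13.6, 5.3]
opening: 0.0315
grip_force: 20.0
```

```bash
python3 -c "
from h import *
p,d=read_camera('scene'); b=(310,430,190,280)
cv2.imwrite('pics/s6.png',cv2.resize(p[b[2]:b[3],b[0]:b[1],::-1],None,fx=6,fy=6))
goto(.448,-.38,.046,85.6)"
```

```text
t 11.45 pos [ 0.4592 -0.2061  0.0487] yaw 85.8 -> cm [-17.42   0.16   0.36] spin 0.2
```

View pics/s6.png

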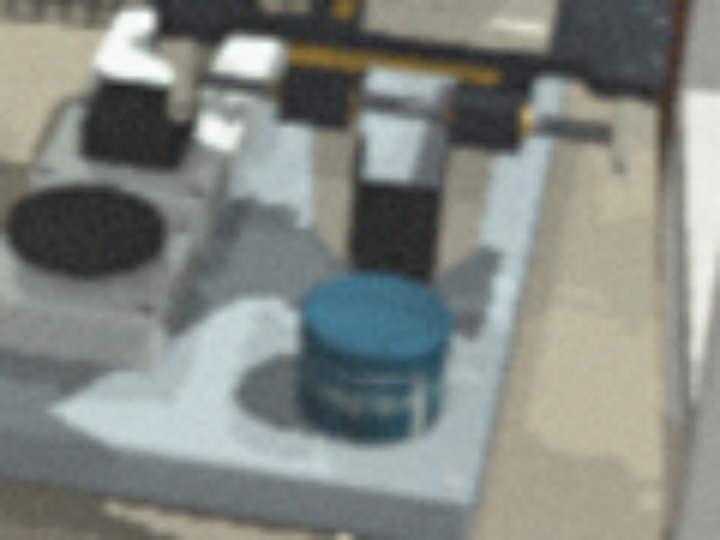

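The crop shows the grip between the fingers just behind the tin at (395,220), and the tin is untouched. The arm no longer advances, so the lock seems to be at its stop. I'll release, back off upward and measure the grip's travel with the top camera.

>>> send_rows --targets '[{"translation":[0,0,0],"spin":0,"jaw":0.6},{"translation":[0,0,0],"spin":0,"jaw":0.6},{"translation":[0,0,0],"spin":0,"jaw":0.6},{"translation":[0,0,-3],"spin":0,"jaw":0.6},{"translation":[0,0,-6],"spin":0,"jaw":0.6}]'

```text
time: 11.95
tool_pos: [0.4583, -0.2018, 0.1076]
tool_rot: [-3.139, -0.002, 1.497]
contact_force: [1.2, 0.4, -0.0]
opening: 0.0546
grip_force: 0.0
```

>>> send_rows --targets '[{"translation":[-4,0,-2],"spin":0,"jaw":0.6},{"translation":[-8,0,-2],"spin":0,"jaw":0.6},{"translation":[-12,0,-2],"spin":0,"jaw":0.3},{"translation":[-14,0,-2],"spin":0,"jaw":0},{"translation":[-14,0,-2],"spin":0,"jaw":0}]'

```text
time: 12.45
tool_pos: [0.4483, -0.3445, 0.1274]
tool_rot: [3.141, 0.001, 1.494]
contact_force: [0.2, 0.5, 0.1]
opening: 0.0358
grip_force: 0.0
```

```bash
python3 -c "
from h import *
for n in('top','scene'):
    p,d=read_camera(n); np.savez(n+'7',p=p,d=d)
    for k,dd in(('before',np.load(n+'.npz')['d']),('after',d)):
        Q=pts(n,dd).reshape(-1,3); c=(.448,-.378) if k=='before' else (.461,-.203)
        q=Q[(Q[:,2]>.066)&(Q[:,2]<.088)&(abs(Q[:,0]-c[0])<.026)&(abs(Q[:,1]-c[1])<.026)]
        if len(q): print(n,k,len(q),q[:,:2].min(0),q[:,:2].max(0),np.median(q,0))
goto(.448,-.38,.046,85.6)"
```

```text
top before 94 [ 0.43247926 -0.38711531] [ 0.46267545 -0.3722984 ] [ 0.44753147 -0.37912977  0.07685624]
top after 83 [ 0.44642037 -0.21354083] [ 0.4766912  -0.19892483] [ 0.46047907 -0.20593481  0.07790662]
scene before 58 [ 0.43078243 -0.38375578] [ 0.46079789 -0.36566881] [ 0.44576314 -0.37274134  0.07288277]
scene after 83 [ 0.44413548 -0.2095128 ] [ 0.47530963 -0.19405743] [ 0.45898733 -0.19936459  0.07352343]
t 12.55 pos [ 0.4484 -0.3415  0.1272] yaw 85.7 -> cm [-3.86  0.25  8.12] spin 0.1
```

>>> send_rows --targets '[{"translation":[4,0.1,0],"spin":0,"jaw":0},{"translation":[7,0.15,2],"spin":0,"jaw":0},{"translation":[8.2,0.15,5],"spin":0,"jaw":0},{"translation":[8.2,0.15,7.5],"spin":0,"jaw":0},{"translation":[8.2,0.15,7.5],"spin":0,"jaw":0}]'

```text
time: 13.05
tool_pos: [0.4545, -0.257, 0.0502]
tool_rot: [-3.136, -0.004, 1.5]
contact_force: [0.1, -0.7, 0.6]
opening: 0.0009
grip_force: 0.0
```

>>> send_rows --targets '[{"translation":[1,0,0],"spin":0,"jaw":0},{"translation":[2,0,0],"spin":0,"jaw":0},{"translation":[3,0,0],"spin":0,"jaw":0},{"translation":[3.6,0,0],"spin":0,"jaw":0},{"translation":[3.6,0,0],"spin":0,"jaw":0}]'

```text
time: 13.55
tool_pos: [0.4592, -0.225, 0.0537]
tool_rot: [3.14, 0.003, 1.498]
contact_force: [-3.1, -2.7, 1.6]
opening: 0.0001
grip_force: 1.8
```

>>> send_rows --targets '[{"translation":[0.1,0,0],"spin":0,"jaw":0},{"translation":[0.2,0,0],"spin":0,"jaw":0},{"translation":[0.3,0,0],"spin":0,"jaw":0},{"translation":[0.4,0,0],"spin":0,"jaw":0},{"translation":[0.4,0,0],"spin":0,"jaw":0}]'

```text
time: 14.05
tool_pos: [0.4593, -0.2247, 0.0538]
tool_rot: [3.139, 0.007, 1.498]
contact_force: [-5.9, -17.8, -0.7]
opening: 0.0005
grip_force: 9.3
```

>>> send_rows --targets '[{"translation":[0.1,0,0],"spin":0,"jaw":0},{"translation":[0.2,0,0],"spin":0,"jaw":0},{"translation":[0.2,0,0],"spin":0,"jaw":0},{"translation":[0.2,0,0],"spin":0,"jaw":0},{"translation":[-0.6,0,0],"spin":0,"jaw":0}]'

```text
time: 14.55
tool_pos: [0.4587, -0.2281, 0.0534]
tool_rot: [3.14, 0.002, 1.496]
contact_force: [-0.0, 0.6, 0.7]
opening: 0.0005
grip_force: 0.0
```

>>> send_rows --targets '[{"translation":[-1,0,0],"spin":0,"jaw":0},{"translation":[-2.5,0,0],"spin":0,"jaw":0},{"translation":[-3,0,-2],"spin":0,"jaw":0},{"translation":[-3,0,-5],"spin":0,"jaw":0},{"translation":[-3,0,-8],"spin":0,"jaw":0}]'

```text
time: 15.05
tool_pos: [0.4562, -0.2569, 0.1334]
tool_rot: [-3.141, -0.001, 1.497]
contact_force: [0.1, -0.3, -0.1]
opening: -0.0001
grip_force: 0.0
```

```bash
python3 -c "
from h import *
goto(.565,-.3545,.10,85.7)
p,d=read_camera('top')
cv2.imwrite('pics/t8.png',cv2.resize(p[220:320,320:480,::-1],None,fx=5,fy=5,interpolation=cv2.INTER_CUBIC))"
```

```text
t 15.05 pos [ 0.4562 -0.2569  0.1334] yaw 85.8 -> cm [-8.93 11.58  3.33] spin 0.1
```

View pics/t8.png

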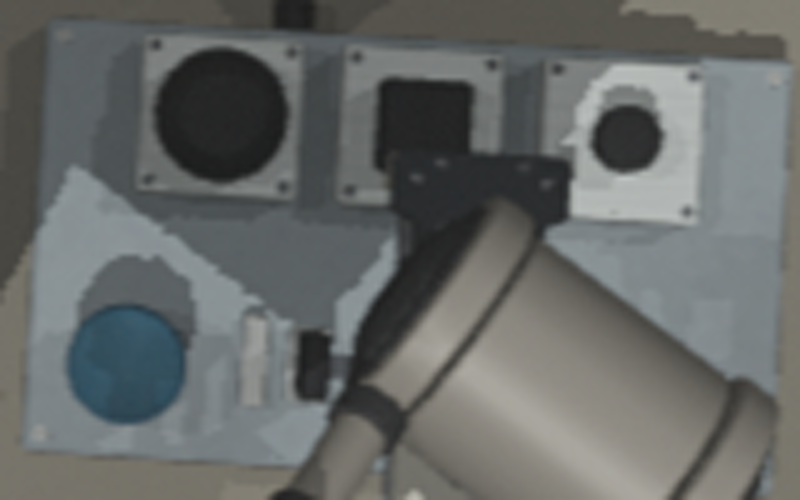

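The top crop shows the grip at (313,362), the stop bar at (253,360) and the tin unmoved. The grip takes about 18 N without moving, but I want the gap to the stop measured in numbers before pressing anything.

```bash
python3 -c "
from h import *
f=lambda u,v,z:ray('top',320+(u-2)/5,220+(v-2)/5,z)
ys=np.array([14.5,188.1]);ys/=np.linalg.norm(ys)
c=f(425,121,.077)  # square
for n,u,v,z in(('stopL',241,360,.04),('stopR',270,360,.04),('gripL',298,362,.078),('gripR',329,362,.078),('large',222,115,.077),('small',627,138,.077),('deskL',42,240,.03),('deskR',787,250,.03),('tin',127,364,.074)):
    print(n,round(1000*float((f(u,v,z)-c)[:2]@ys),1))
t=np.load('top7.npz');P=pts('top',t['d'])
for v in (291,292,293): print([(u,int(1000*P[v,u,2]),int(1000*(P[v,u]-c)[:2]@ys)) for u in range(366,388)])
cv2.imwrite('pics/t9.png',np.vstack([cv2.resize(np.load(n+'.npz')['p'][b[0]:b[1],b[2]:b[3],::-1],(760,290),interpolation=cv2.INTER_CUBIC) for n,b in(('top7',(278,308,360,438)),('top',(278,308,400,478)))]))
goto(.565,-.3545,.10,85.7)
"
```

```text
stopL 76.7
stopR 63.0
gripL 52.6
gripR 38.3
large 94.4
small -93.9
deskL 174.9
deskR -181.5
tin 131.6
[(366, 30, 80), (367, 27, 77), (368, 40, 76), (369, 37, 73), (370, 41, 71), (371, 36, 69), (372, 40, 66), (373, 28, 63), (374, 37, 61), (375, 23, 58), (376, 27, 56), (377, 40, 55), (378, 32, 52), (379, 64, 52), (380, 83, 51), (381, 81, 48), (382, 73, 45), (383, 77, 43), (384, 79, 41), (385, 76, 39), (386, 29, 32), (387, 32, 30)]
[(366, 29, 80), (367, 27, 77), (368, 37, 76), (369, 39, 73), (370, 38, 71), (371, 34, 68), (372, 35, 66), (373, 29, 63), (374, 30, 61), (375, 31, 59), (376, 32, 56), (377, 35, 54), (378, 34, 52), (379, 71, 52), (380, 78, 50), (381, 81, 48), (382, 82, 46), (383, 1486, 164), (384, 76, 41), (385, 75, 39), (386, 28, 32), (387, 29, 30)]
[(366, 25, 79), (367, 25, 77), (368, 43, 76), (369, 36, 73), (370, 46, 71), (371, 43, 69), (372, 38, 66), (373, 33, 63), (374, 27, 60), (375, 28, 58), (376, 25, 55), (377, 37, 54), (378, 36, 52), (379, 68, 52), (380, 72, 50), (381, 74, 48), (382, 83, 46), (383, 80, 43), (384, 79, 41), (385, 77, 39), (386, 24, 31), (387, 35, 30)]
t 15.1 pos [ 0.4585 -0.2585  0.1386] yaw 85.8 -> cm [-8.77 11.3   3.97] spin 0.1
```

View pics/t9.png

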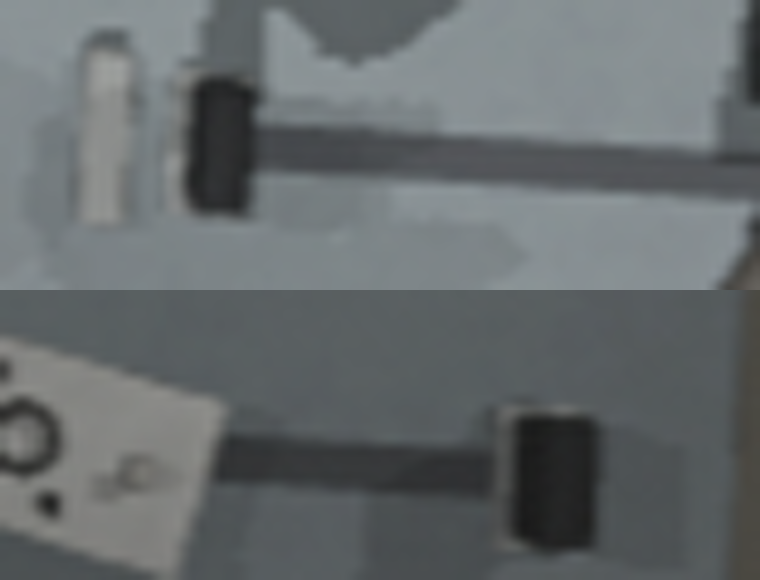

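The enlarged strips show the grip's foot covering the slot's left end at (180,150), with no slot left ahead of it. Before the move, slot was visible up to that same place, so I take the hard stop as home. Now the buttons, small one first.

>>> send_rows --targets '[{"translation":[-2,2.6,0],"spin":0,"jaw":0},{"translation":[-4.5,5.8,0],"spin":0,"jaw":0},{"translation":[-7,9,0],"spin":0,"jaw":0},{"translation":[-8.8,11.3,1],"spin":0,"jaw":0},{"translation":[-8.8,11.3,3],"spin":0,"jaw":0}]'

```text
time: 15.6
tool_pos: [0.5656, -0.3561, 0.1033]
tool_rot: [3.136, 0.003, 1.496]
contact_force: [-0.4, -0.1, -0.8]
opening: 0.0003
grip_force: 0.0
```

>>> send_rows --targets '[{"translation":[0,0,0],"spin":0,"jaw":0},{"translation":[0,0,0],"spin":0,"jaw":0},{"translation":[0,0,0],"spin":0,"jaw":0},{"translation":[0,0,0],"spin":0,"jaw":0},{"translation":[0,0,0],"spin":0,"jaw":0}]'

```text
time: 16.1
tool_pos: [0.5629, -0.3527, 0.1039]
tool_rot: [3.14, 0.001, 1.497]
contact_force: [0.5, -0.3, -0.6]
opening: 0.0004
grip_force: 0.0
```

```bash
python3 -c "
from h import *
goto(.565,-.3545,.066,85.7)"
```

```text
t 16.1 pos [ 0.5629 -0.3527  0.1039] yaw 85.8 -> cm [-0.16  0.22  3.79] spin 0.1
```

>>> send_rows --targets '[{"translation":[-0.2,0.2,1.5],"spin":0,"jaw":0},{"translation":[-0.2,0.2,2.5],"spin":0,"jaw":0},{"translation":[-0.2,0.2,3.2],"spin":0,"jaw":0},{"translation":[-0.2,0.2,3.8],"spin":0,"jaw":0},{"translation":[-0.2,0.2,3.8],"spin":0,"jaw":0}]'

```text
time: 16.6
tool_pos: [0.5646, -0.3549, 0.069]
tool_rot: [3.14, 0.002, 1.497]
contact_force: [-9.1, 5.8, 28.1]
opening: 0.0005
grip_force: 14.3
```

>>> send_rows --targets '[{"translation":[0,0,0],"spin":0,"jaw":0},{"translation":[0,0,0.2],"spin":0,"jaw":0},{"translation":[0,0,0.2],"spin":0,"jaw":0},{"translation":[0,0,0.2],"spin":0,"jaw":0},{"translation":[0,0,0.2],"spin":0,"jaw":0}]'

```text
time: 17.1
tool_pos: [0.5647, -0.355, 0.0688]
tool_rot: [3.139, 0.002, 1.497]
contact_force: [-12.8, 7.8, 37.2]
opening: 0.0002
grip_force: 18.9
```

The small button bottomed out at 8 mm. Lifting, then the square one.

>>> send_rows --targets '[{"translation":[0,0,-2],"spin":0,"jaw":0},{"translation":[0,0,-4],"spin":0,"jaw":0},{"translation":[3,0,-4],"spin":0,"jaw":0},{"translation":[7,0,-4],"spin":0,"jaw":0},{"translation":[9.4,0,-4],"spin":0,"jaw":0}]'

```text
time: 17.6
tool_pos: [0.5709, -0.2585, 0.1019]
tool_rot: [-3.14, -0.001, 1.497]
contact_force: [0.4, -1.3, -0.5]
opening: 0.0006
grip_force: 0.0
```

>>> send_rows --targets '[{"translation":[0,0,0],"spin":0,"jaw":0},{"translation":[0,0,0],"spin":0,"jaw":0},{"translation":[0,0,0],"spin":0,"jaw":0},{"translation":[0,0,0],"spin":0,"jaw":0},{"translation":[0,0,0],"spin":0,"jaw":0}]'

```text
time: 18.1
tool_pos: [0.5712, -0.262, 0.1025]
tool_rot: [-3.141, 0.0, 1.496]
contact_force: [-0.5, 0.6, -0.5]
opening: 0.0005
grip_force: 0.0
```

```bash
python3 -c "
from h import *
goto(.5725,-.2605,.066,85.7)"
```

```text
t 18.1 pos [ 0.5712 -0.262   0.1025] yaw 85.7 -> cm [0.16 0.12 3.65] spin -0.0
```

>>> send_rows --targets '[{"translation":[0.1,0.1,1.5],"spin":0,"jaw":0},{"translation":[0.1,0.1,2.5],"spin":0,"jaw":0},{"translation":[0.1,0.1,3.2],"spin":0,"jaw":0},{"translation":[0.1,0.1,3.8],"spin":0,"jaw":0},{"translation":[0.1,0.1,3.8],"spin":0,"jaw":0}]'

```text
time: 18.6
tool_pos: [0.5726, -0.2606, 0.0689]
tool_rot: [3.14, 0.002, 1.497]
contact_force: [-10.3, 4.4, 27.5]
opening: 0.0002
grip_force: 14.0
```

>>> send_rows --targets '[{"translation":[0,0,0],"spin":0,"jaw":0},{"translation":[0,0,0],"spin":0,"jaw":0},{"translation":[0,0,-2],"spin":0,"jaw":0},{"translation":[0,0,-4],"spin":0,"jaw":0},{"translation":[2,0,-4],"spin":0,"jaw":0}]'

```text
time: 19.1
tool_pos: [0.5753, -0.2426, 0.1074]
tool_rot: [3.136, 0.003, 1.494]
contact_force: [0.1, -0.3, 0.0]
opening: 0.0005
grip_force: 0.0
```

```bash
python3 -c "
from h import *
goto(.5795,-.1660,.10,85.7)"
```

```text
t 19.1 pos [ 0.5753 -0.2426  0.1074] yaw 85.6 -> cm [ 7.67 -0.17  0.71] spin -0.1
```

The square button bottomed out too. Now the large mushroom.

>>> send_rows --targets '[{"translation":[2,0,0],"spin":0,"jaw":0},{"translation":[5,0,0],"spin":0,"jaw":0},{"translation":[7.6,-0.1,0],"spin":0,"jaw":0},{"translation":[7.6,-0.1,0],"spin":0,"jaw":0},{"translation":[7.6,-0.1,0],"spin":0,"jaw":0}]'

```text
time: 19.6
tool_pos: [0.5781, -0.1622, 0.1035]
tool_rot: [-3.139, -0.001, 1.5]
contact_force: [-0.5, 0.1, 0.7]
opening: 0.0004
grip_force: 0.0
```

>>> send_rows --targets '[{"translation":[0,0,0],"spin":0,"jaw":0},{"translation":[0,0,0],"spin":0,"jaw":0},{"translation":[0,0,1],"spin":0,"jaw":0},{"translation":[0,0,1],"spin":0,"jaw":0},{"translation":[0,0,1],"spin":0,"jaw":0}]'

```text
time: 20.1
tool_pos: [0.5782, -0.1645, 0.094]
tool_rot: [-3.14, -0.0, 1.496]
contact_force: [-0.2, 0.0, 0.9]
opening: 0.0004
grip_force: 0.0
```

```bash
python3 -c "
from h import *
goto(.5795,-.1660,.066,85.7)"
```

```text
t 20.1 pos [ 0.5782 -0.1645  0.094 ] yaw 85.7 -> cm [-0.14  0.15  2.8 ] spin 0.0
```

>>> send_rows --targets '[{"translation":[-0.1,0.1,1],"spin":0,"jaw":0},{"translation":[-0.1,0.1,2],"spin":0,"jaw":0},{"translation":[-0.1,0.1,2.9],"spin":0,"jaw":0},{"translation":[-0.1,0.1,2.9],"spin":0,"jaw":0},{"translation":[-0.1,0.1,2.9],"spin":0,"jaw":0}]'

```text
time: 20.6
tool_pos: [0.5802, -0.1658, 0.069]
tool_rot: [3.139, 0.002, 1.497]
contact_force: [-8.1, 1.3, 25.7]
opening: 0.0002
grip_force: 12.9
```

>>> send_rows --targets '[{"translation":[0,0,0],"spin":0,"jaw":0},{"translation":[0,0,-2],"spin":0,"jaw":0},{"translation":[0,0,-5],"spin":0,"jaw":0},{"translation":[0,0,-9],"spin":0,"jaw":0},{"translation":[0,0,-12],"spin":0,"jaw":0}]'

```text
time: 21.1
tool_pos: [0.5796, -0.1653, 0.187]
tool_rot: [3.141, 0.0, 1.497]
contact_force: [0.6, 0.2, 0.5]
opening: 0.0004
grip_force: 0.0
```

>>> send_rows --targets '[{"translation":[0,0,0],"spin":0,"jaw":0},{"translation":[0,0,0],"spin":0,"jaw":0},{"translation":[0,0,0],"spin":0,"jaw":0},{"translation":[0,0,0],"spin":0,"jaw":0},{"translation":[0,0,0],"spin":0,"jaw":0}]'

```text
time: 21.6
tool_pos: [0.5791, -0.1652, 0.1844]
tool_rot: [-3.139, -0.001, 1.497]
contact_force: [-1.4, -0.3, 0.7]
opening: 0.0004
grip_force: 0.0
```

```bash
python3 -c "
from h import *
print(job.hand_in())"
```

```text
the job is handed in; nothing more can be done
None
```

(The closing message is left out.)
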